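Register a ceramic test tile in its jig and hold it home with a spacer

ROBOT

A 6-joint arm with a two-finger parallel gripper is mounted at the origin on a cart in front of the work surface, level with it; the furniture and walls round the work are solid. World frame = base frame: x ahead of the robot, y to its left, z up, the work surface at z = 0. Lengths are in mm, angles in rad, forces in N, time in s.
With the tool pointing down it reaches from about 275 to 775 mm from the base axis. Payload 14.6 kg.
Tool frame: the origin (TCP) lies midway between the tips of the shut fingers; the grasp point (between the pads) lies 19 mm behind it; z points along the fingers, y is the line along which they close (so a half turn about z gives the same grasp; the last joint's range is limited). The gripper opens to 85 mm and grips with 20 to 120 N. Pads are 22 mm wide; open, the fingers measure 114 mm over their backs; the gripper's body (76 mm by 85 mm) begins 54 mm behind the grasp point. The pads swing forward as they close: fully open they stand 13 mm farther back than shut.
Start: joints at [1.109, 0.263, -0.048, 1.259, 0, 1.415], TCP at [158.56, 500.487, 231.278] pointing down, gripper open.
Joint ranges: [-2.65, 2.65], [-0.89, 1.7], [-1.18, 1.37], [-2.13, 2.11], [-1.35, 1.29], [-3.14, 3.14]. Speed limits (rad/s): [1.89, 1.89, 2.57, 2.79, 3.14, 3.14].

INTERFACE

Orientations are given as a unit quaternion [w, x, y, z].
In Python, from station import env, optics, job gives the robot as it stands. The module is installed in compiled form; this text tells all that it offers.
- The arm moves only by the tool play_rows, never from a script. Its argument "series" is a list that holds one entry, the list of rows, each a list of 5 numbers: the shift along the tool's x, y, z each as a share of 0.025 m, from -1 to 1, then the turn about the tool's z as a share of 6 degrees, from -1 to 1, then the closure, from -1 (fully open) to 1 (shut), so that 0 is half open. A call has 1 to 10 rows; each row shifts and turns the commanded pose from where the row before left it, along the tool's axes as they then stand; what a row does not reach is not made up. A row lasts 1/8 s, in which the tool goes at most 62.5 mm and 10.7 degrees, less where a joint would pass 70% of its speed; a pose out of reach is approached as far as the arm can. A call with a number of a shift or a turn outside -1 to 1 is refused whole. A call with a gripper value outside its range is refused whole. The fingers move at their own pace and stop on an object; "force" is the grip in N (left out, the last holds). Time passes only in rows, so rows that do not move let the fingers close. It gives the time, the measured TCP pose, the force, the opening and the grip force at its end, in the units of the state.
- env.sense(): the state, without advancing time (a new reading comes with each control period).
- optics.get_image(name): name is "scene" or "side" or "wrist"; returns the picture (480x640x3 uint8, red, green, blue); there is no depth.
- optics.camera_params(name): a dict with "camera_matrix" (3x3 intrinsics, pixels), "rvec" (rotation vector, rad) and "tvec" (3), from world to camera coordinates, as OpenCV has them. Camera axes: x right, y down, z forward; pixel columns grow to the right and rows downward; lengths in mm; the calibration is good to about 2 mm. A picture is of the moment at which its call begins: read the wrist's pose just before it. camera_params takes no time and is no camera call; for the wrist camera it gives the pose at the moment of the call.
- job.close_job(): hands the job in; it is judged then, once.
The state is a dict: "t": time; "q": joint angles; "qd": joint speeds; "effort": joint torques, N m; "position": TCP position; "ee_rot": TCP orientation; "contact_force": force on the tool from outside, world axes, zero at the start; "ft_torque": the same for the moment, N m; "finger_gap": finger opening in mm; "grasp_force": force on a finger pad.
Only numpy, scipy, OpenCV 4.12 (cv2) and the standard library are available. Lean on these libraries where they do the work, as an engineer would, in place of code of your own. Each camera call takes 0.05 s, during which the arm holds its last target. There are 200 camera calls.

TASK

Push the ceramic test tile in the jig until it lies flush against both the rear fence and the side stop. Then take the steel spacer and slide it upright, all the way down onto the bed, into the one gap between the front blocks and the tile that is wide enough for it, and with the spacer press the tile against the rear fence. Finish like that: still gripping the spacer and still pressing, the tile flush against both stops; leave the other things on the worktop alone.

Things in the scene. Friction and masses are not known exactly. Their poses are not given: they have to be found in the camera images.
- jig: fixed jig: aluminium bed plate 150 x 190 x 12 mm on the worktop. Frame: x from the front blocks to the rear fence, y along the fence to the side stop, z up; origin on the underside. Plate x -86 to +64, y -110 to +80 mm; its upper face, the bed, at z = 12 mm. The tile is flush against both stops with its origin at x = 10, y = 0 mm and its axes parallel to these.
- side_stop: steel bar fixed on the jig's bed, 50 x 14 mm, standing 20 mm above the bed; its origin and axes are those of the jig (not the middle of the bar); its stop face is the plane y = +55 mm, from x = -13 to +37 mm
- rear_fence: steel bar fixed on the jig's bed, 15 x 126 mm, standing 20 mm above the bed; its origin and axes are those of the jig (not the middle of the bar); its stop face is the plane x = +45 mm, from y = -63 to +63 mm
- tile: loose white ceramic tile lying on the bed, 70 (x) x 110 (y) x 25 mm thick, 0.3 to 0.65 kg; origin at the centre of its underside; starts 4 to 11 mm off the fence, 9 to 37 mm off the side stop, slightly turned, so that the spacer fits in no gap. Its upper 15 mm stand above the front blocks and can be pushed there from the front
- spacer: loose plain steel spacer block standing upright on the worktop, 20 mm thick (x) x 30 mm wide (y) x 85 mm tall, about 0.3 kg, its lowest 3 mm reduced to 17 x 27 mm; dark grooves round its upper half, where it is gripped; origin at the centre of its underside, z up. In the gap its 20 mm go between block and tile
- block_thin: thinnest of three fixed aluminium front blocks in a row on the bed, each 39.6 mm along y, 10 mm high, centred at jig y = -40, 0, +40 mm in varying order. Axes as the jig; origin on the bed, mid-length, at jig x = -64 mm. All outer faces 15 mm to -x of the origin; this one's inner face 15 mm to +x of it: gap to the flush tile 24 mm, the wide one
- block_medium: the middle one of the front blocks, same frame; its inner face is 23 mm to +x of its origin and leaves a gap of 16 mm to the flush tile: too narrow
- block_thick: the thickest of the front blocks, same frame; its inner face is 26 mm to +x of its origin and leaves a gap of 13 mm to the flush tile: too narrow
- petri_dish: bystander: clear petri dish, 63 mm across, 15 mm high, left of the jig; origin at the centre of its underside
- vial: bystander: small white capped vial, 24 mm across, 55 mm high, left of the jig; origin at the centre of its underside
- mixing_cup: bystander: clear plastic cup, 89 mm across, 64 mm high, to the right of the spacer; origin at the centre of its underside
Things that resemble listed ones, but are neither listed nor needed, are in the scene too. Leave any blue, orange or purple look-alike of the spacer alone.

How it is judged:
By the outcome, as a careful person would: the job done as asked, in the order asked, and still so for the second after the job is handed in, while the arm keeps its last pose, push and grip.
It also fails if it takes over 72 s, if anything falls off the work surface, if the arm or the gripper's body presses on something with over 40 N, if the wrist force passes 120 N, or if a joint passes its speed limit or range.

## Working session

There is one attempt and no reset: what is moved stays moved. The work goes in short steps, Python scripts to look and compute and a tool call to move; the robot and the scene stay as the last step left them, time stands still between calls to the robot, and variables do not carry over. Pictures are saved under pics/ and viewed, at most 10 in all, crops included, and the job is handed in when it is done.

Besides the shell and the picture viewer there is one more tool, called after "Emit:" by a JSON object that holds its "api" and its "payload". play_rows: Moves the arm, as the interface text tells. Shift numbers are shares of 0.025 m and turn numbers shares of 6 degrees, none past 1 either way. Its arguments: {"type":"object","properties":{"series":{"type":"array"},"force":{"type":"number"}},"required":["series"]}

```bash
mkdir -p pics; cat > h.py <<'E'
import numpy as np, cv2
from station import env, optics, job
def grab(n,f):
    im=cv2.cvtColor(optics.get_image(n),cv2.COLOR_RGB2BGR); cv2.imwrite('pics/'+f,im); return im
def cam(n):
    p=optics.camera_params(n); return np.array(p['camera_matrix'],float),np.array(p['rvec'],float).ravel(),np.array(p['tvec'],float).ravel()
def ray(n,uv,z,c=None):
    K,r,t=c or cam(n); R=cv2.Rodrigues(r)[0]; o=-R.T@t
    uv=np.atleast_2d(np.array(uv,float)); d=(np.linalg.inv(K)@np.c_[uv,np.ones(len(uv))].T).T@R
    return o+d*((z-o[2])/d[:,2])[:,None]
def proj(n,X,c=None):
    K,r,t=c or cam(n); return cv2.projectPoints(np.array(X,float).reshape(-1,3),r,t,K,None)[0].reshape(-1,2)
E
python3 - <<'E'
from h import *
a=grab('scene','a.png');b=grab('side','b.png')
s=env.sense();print({k:np.round(v,3) for k,v in s.items()})
for n in('scene','side','wrist'):
    K,r,t=cam(n);print(n,K.tolist(),(-cv2.Rodrigues(r)[0].T@t).round(),cv2.Rodrigues(r)[0][2].round(2))
E
```

```text
{'t': np.float64(0.1), 'q': array([ 1.109,  0.263, -0.049,  1.259,  0.   ,  1.415]), 'qd': array([ 0.   , -0.   ,  0.001,  0.001, -0.001, -0.001]), 'effort': array([ 2.0000e-03, -6.3858e+01,  3.8506e+01,  1.0000e-02, -0.0000e+00,
        0.0000e+00]), 'position': array([158.439, 500.274, 230.901]), 'ee_rot': array([-0.   ,  0.153,  0.988, -0.   ]), 'contact_force': array([-0.65 ,  0.43 , -0.636]), 'ft_torque': array([-0.024, -0.008, -0.009]), 'grasp_force': np.float64(0.0), 'finger_gap': np.float64(85.087)}
scene [[515.6490864104496, 0.0, 324.6360217160318], [0.0, 515.6490864104496, 230.5870723138273], [0.0, 0.0, 1.0]] [-522. -688.  626.] [ 0.77  0.47 -0.44]
side [[490.8307727708201, 0.0, 318.34415290678834], [0.0, 490.8307727708201, 236.6305986953998], [0.0, 0.0, 1.0]] [420. 997. 792.] [ 0.07 -0.83 -0.56]
wrist [[338.86749891656757, 0.0, 327.8301175683155], [0.0, 338.86749891656757, 241.34589668141754], [0.0, 0.0, 1.0]] [ 85. 523. 374.] [ 0.29 -0.09 -0.95]
```

View pics/a.png

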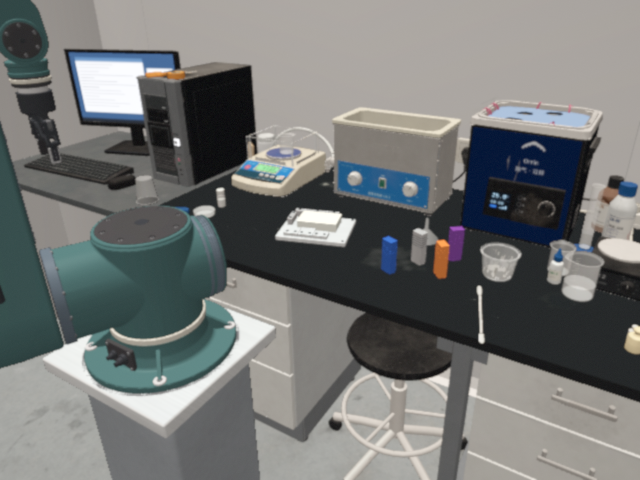

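View pics/b.png

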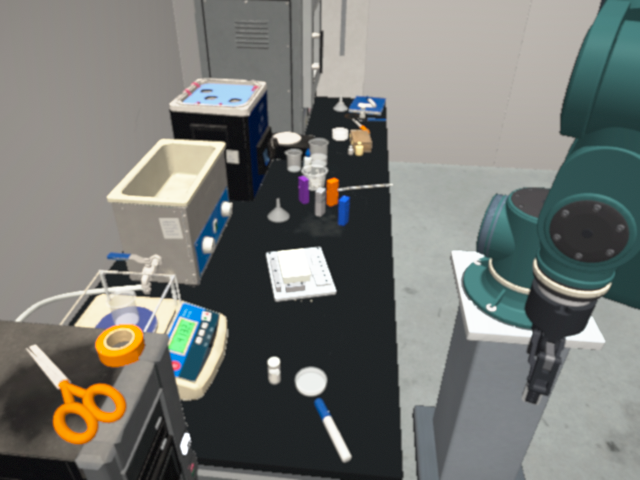

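Scene: the jig is at about (317,226). The spacer candidates are grey (419,246), blue (389,255), orange (441,259) and purple (456,243), and by the description I choose the grey one. In the side view the jig is at (300,273) and the grey block at (320,202). Next, an enlarged crop of each.

```bash
python3 - <<'E'
from h import *
a=cv2.imread('pics/a.png');b=cv2.imread('pics/b.png')
c=lambda im,x,y,w,h:cv2.resize(im[y:y+h,x:x+w],(400,300),interpolation=cv2.INTER_CUBIC)
cv2.imwrite('pics/c.png',np.vstack([np.hstack([c(a,270,195,96,72),c(a,380,215,80,60)]),np.hstack([c(b,255,235,96,72),c(b,290,170,80,60)])]))
print(ray('scene',[[419,264]],0),ray('side',[[320,215]],0),ray('scene',[[317,226]],12),ray('side',[[300,273]],12))
E
```

```text
[[ 526.42010925 -315.14982075    0.        ]] [[ 532.25785775 -304.7310411     0.        ]] [[ 5.64066219e+02 -1.45317620e-01  1.20000000e+01]] [[554.16541848   7.35426821  12.        ]]
```

View pics/c.png

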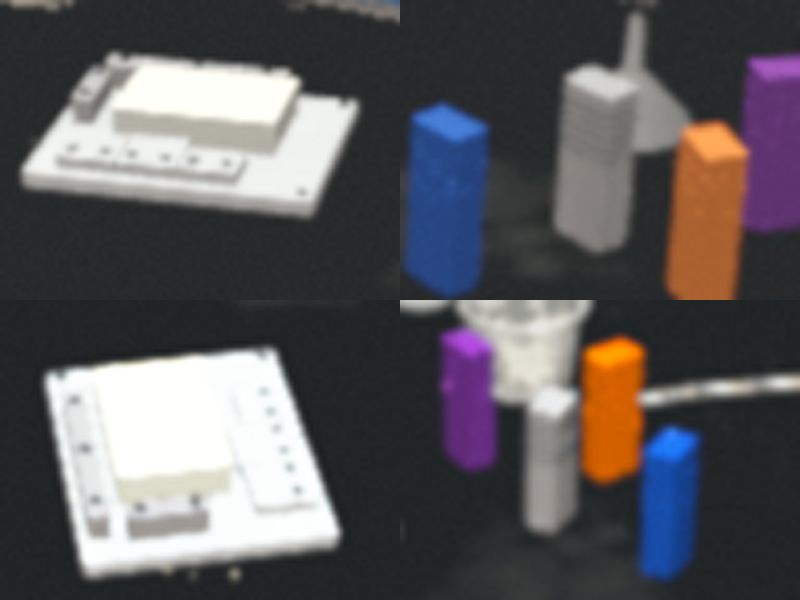

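The crop confirms that only the grey block has grooves, so it is the spacer. The jig shows clearly in both views, and I'll fit its pose from the plate corners.

```bash
cat >> h.py <<'E'
from scipy.optimize import least_squares
def fit(model,obs,x0):
    """obs: list of (cam tuple, model idx list, uv); pose x,y,yaw planar"""
    M=np.array(model,float)
    def W(p,i):
        c,s=np.cos(p[2]),np.sin(p[2]); m=M[i]; return np.c_[p[0]+c*m[:,0]-s*m[:,1],p[1]+s*m[:,0]+c*m[:,1],m[:,2]]
    f=lambda p:np.concatenate([(proj(None,W(p,i),c)-np.array(uv)).ravel() for c,i,uv in obs])
    r=least_squares(f,x0,x_scale=[10,10,.1],loss='soft_l1'); return r.x,r.fun.reshape(-1,2)
def tool():
    from scipy.spatial.transform import Rotation as R
    s=env.sense(); q=s['ee_rot']; return s,R.from_quat([q[1],q[2],q[3],q[0]]).as_matrix()
E
python3 - <<'E'
from h import *
P=[[-86,80,12],[-86,-110,12],[64,-110,12],[64,80,12]]
S=lambda l:np.array(l,float)*.24
sc=S([[22,174],[315,207],[358,99]])+[270,195]
sd=S([[340,240],[273,47],[45,72],[85,274]])+[255,235]
obs=[(cam('scene'),[0,1,2],sc),(cam('side'),[0,1,2,3],sd)]
print([ (x.round(3),r.round(1).tolist()) for x,r in [fit(P,obs,[560,0,0]),fit(P,obs[:1],[560,0,0]),fit(P,obs[1:],[560,0,0])]])
# spacer: base corners and top corners
sp=[[-10,-15,85],[-10,15,85],[10,-15,85],[10,15,85]]
q=S([0,0])
t=np.array([[565-400,75],[590-400,63],[637-400,80],[605-400,98]])*.2+[380,215]
u=np.array([[527,405-300],[548,387-300],[579,398-300],[556,419-300]])*.2+[290-80,170]
print(ray('scene',t,85),ray('side',u,85))
E
```

```text
[(array([5.62751e+02, 1.41710e+01, 3.07000e-01]), [[-0.2, -0.8], [-0.5, -1.8], [-0.3, 0.3], [-0.3, -2.5], [-0.4, 0.4], [0.4, 0.3], [0.4, -3.0]]), (array([5.58846e+02, 1.09570e+01, 3.11000e-01]), [[-0.0, 0.1], [0.0, -0.9], [0.0, 1.0]]), (array([5.61996e+02, 2.09820e+01, 3.03000e-01]), [[-0.2, -0.6], [-0.2, 1.8], [0.4, 1.7], [0.1, -1.2]])]
[[ 529.81289967 -292.39068931   85.        ]
 [ 548.03200683 -297.74447286   85.        ]
 [ 541.6486513  -324.00432699   85.        ]
 [ 516.17687296 -317.98700344   85.        ]] [[ 547.26026986 -301.92857012   85.        ]
 [ 536.91825028 -326.34444613   85.        ]
 [ 516.92945438 -314.64774491   85.        ]
 [ 528.29266443 -286.71940641   85.        ]]
```

Emit:
{"api": "play_rows", "payload": {"series": [[[0, 0, 0, 1, 1], [0, 0, 0, 1, 1], [0, 0, 0, 1, 1], [0, 0, 0, 1, 1], [0, 0, 0, 1, 1], [0, 0, 0, 1, 1], [0, 0, 0, 1, 1], [0, 0, 0, 1, 1], [0, 0, 0, 1, 1], [0, 0, 0, 0.15, 1]]], "force": 60}}

```text
t: 1.35
position: [158.5, 500.4, 231.1]
ee_rot: [0.0, 0.591, 0.807, -0.0]
contact_force: [-0.1, 0.2, 0.1]
finger_gap: 0.1
grasp_force: 0.0
```

Emit:
{"api": "play_rows", "payload": {"series": [[[-1, 0.4, 0, 0, 1], [-1, 0.4, 0, 0, 1], [-1, 0.4, 0, 0, 1], [-1, 0.4, 0, 0, 1], [-1, 0.4, 0, 0, 1], [-1, 0.4, 0, 0, 1], [-1, 0.4, 0, 0, 1], [-1, 0.4, 0, 0, 1], [-1, 0.4, 0, 0, 1], [-1, 0.4, 0, 0, 1]]]}}

```text
t: 2.6
position: [329.6, 291.4, 231.2]
ee_rot: [-0.0, 0.59, 0.807, -0.0]
contact_force: [0.4, 0.2, -0.3]
finger_gap: -0.2
grasp_force: 0.0
```

Emit:
{"api": "play_rows", "payload": {"series": [[[-1, 0.4, 0, 0, 1], [-1, 0.4, 0, 0, 1], [-1, 0.4, 0, 0, 1], [-1, 0.4, 0, 0, 1], [-1, 0.4, 0, 0, 1], [-1, 0.4, 0, 0, 1], [-1, 0.4, 0, 0, 1], [-1, 0.4, 0, 0, 1], [-1, 0.4, 0, 0, 1], [-1, 0.4, 0, 0, 1]]]}}

```text
t: 3.85
position: [500.3, 83.1, 231.2]
ee_rot: [-0.0, 0.59, 0.807, -0.0]
contact_force: [0.3, -0.0, -0.7]
finger_gap: 0.2
grasp_force: 0.0
```

Emit:
{"api": "play_rows", "payload": {"series": [[[-1, 0.4, 0, 0, 1], [-1, 0.4, 0, 0, 1], [-0.6, 0.3, 0, 0, 1], [0, 0, 0, 0, 1]]]}}

```text
t: 4.35
position: [546.0, 29.8, 230.9]
ee_rot: [-0.0, 0.591, 0.807, -0.0]
contact_force: [-0.6, 0.1, -0.3]
finger_gap: -0.0
grasp_force: 0.0
```

```bash
python3 - <<'E'
from h import *
s,R=tool();print(s['t'],s['position'].round(1),R.round(3).tolist(),s['finger_gap'],s['q'].round(2))
c=cam('wrist');im=grab('wrist','w1.png');np.save('w1.npy',np.r_[c[0].ravel(),c[1],c[2]])
cv2.imwrite('pics/w1b.png',cv2.resize(im,(800,600),interpolation=cv2.INTER_CUBIC))
E
```

```text
4.35 [546.   29.8 230.9] [[-0.301, 0.954, -0.0], [0.954, 0.301, 0.0], [0.0, -0.0, -1.0]] -0.032057129070164773 [-0.09  0.3   0.01  1.28  0.    1.17]
```

View pics/w1b.png

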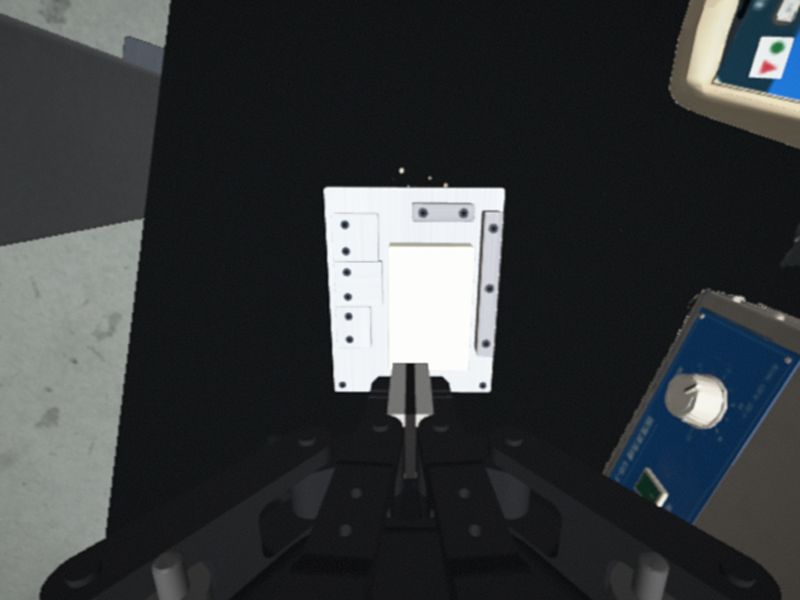

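The wrist view (800x600) shows the jig upright in the picture. The front blocks are on the left, with inner edges at x≈379 (top), 383 (middle) and 371 (bottom), so the thin block is at y=-40. The fence is at x≈483 and the side stop at y≈220. I'll enlarge this view to measure.

```bash
python3 - <<'E'
from h import *
im=cv2.imread('pics/w1.png')[145:320,250:415]
cv2.imwrite('pics/w1c.png',cv2.resize(np.clip(im.astype(float)*1.0-0,0,255).astype(np.uint8)**1,(565,600),interpolation=cv2.INTER_CUBIC))
g=cv2.cvtColor(im,cv2.COLOR_BGR2GRAY)
P=[[-86,80,12],[64,80,12],[64,-110,12],[-86,-110,12]]
uv=np.float32([[325,188],[505,188],[491,391],[334,391]])*.8
G=cv2.cvtColor(cv2.imread('pics/w1.png'),cv2.COLOR_BGR2GRAY)
w=np.load('w1.npy');c=(w[:9].reshape(3,3),w[9:12],w[12:])
x,r=fit(P,[(c,[0,1,2,3],uv)],[562,14,.305]);print(x.round(3),r.round(1).tolist())
E
```

```text
[5.66438e+02 1.54490e+01 3.01000e-01] [[-1.0, -0.8], [0.4, 0.0], [-0.2, 0.8], [0.8, 0.2]]
```

View pics/w1c.png

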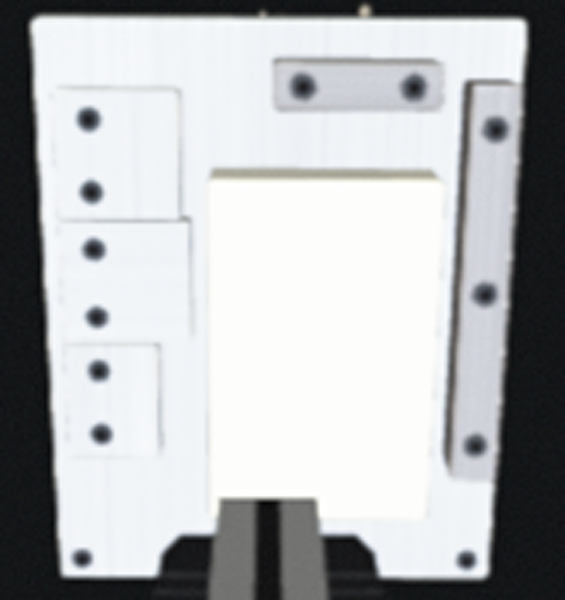

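The crop (scale 3.424, offset (250,145)) gives the plate corners (32,18), (527,20), (490,577) and (62,577). The tile's top corners are (211,180), (442,180), (427,518) and (209,516). The block order holds: medium, thick, thin from top to bottom.

```bash
python3 - <<'E'
from h import *
w=np.load('w1.npy');c=(w[:9].reshape(3,3),w[9:12],w[12:])
U=lambda l:np.array(l,float)/3.424+[250,145]-.35
P=[[-86,80,12],[64,80,12],[64,-110,12],[-86,-110,12],[-13,55,32],[37,55,32],[45,63,12],[-49,-20,22],[-49,-60,22],[-38,20,22]]
x,r=fit(P,[(c,list(range(8))+[8,9],U([[32,18],[527,20],[490,577],[62,577],[274,109],[441,109],[462,82],[158,345],[158,455],[192,220]]))],[562,14,.305]);print('jig',x.round(3),r.round(1).tolist())
T=[[-35,55,37],[35,55,37],[35,-55,37],[-35,-55,37]]
y,r=fit(T,[(c,[0,1,2,3],U([[211,180],[442,180],[427,518],[209,516]]))],[562,14,.305]);print('tile',y.round(3),r.round(1).tolist())
C,S=np.cos(x[2]),np.sin(x[2]);d=y[:2]-x[:2];print('tile in jig',C*d[0]+S*d[1],-S*d[0]+C*d[1],y[2]-x[2])
R=np.array([[C,-S],[S,C]])
for n,p in dict(side_start=(10,-115),front_start=(-75,0),gap=(-36,-40)).items():print(n,(R@p+x[:2]).round(1))
# other blocks near the spacer, base centres
print(ray('scene',[[389,271],[441,276],[456,259]],0).round(),ray('side',[[344,224],[332,205],[304,202]],0).round())
np.save('jig.npy',x)
E
```

```text
jig [5.66003e+02 1.53530e+01 3.02000e-01] [[-0.5, -0.3], [0.3, -0.2], [-0.4, 0.4], [-0.1, -0.1], [-0.5, 0.4], [0.8, 0.6], [-0.0, -1.6], [0.1, -0.6], [0.9, 0.9], [-0.4, 0.1]]
tile [ 5.74184e+02 -2.18000e+00  2.99000e-01] [[-1.4, -0.6], [1.0, -0.1], [0.0, 0.3], [0.1, 0.5]]
tile in jig 2.596304591282242 -19.1724758508648 -0.002877617544268629
side_start [609.8 -91.5]
front_start [494.4  -7. ]
gap [543.5 -33.5]
[[ 460. -266.    0.]
 [ 499. -380.    0.]
 [ 595. -385.    0.]] [[ 455. -261.    0.]
 [ 500. -371.    0.]
 [ 592. -379.    0.]]
```

Emit:
{"api": "play_rows", "payload": {"series": [[[-0.78, -0.98, 1, 0.03, 1], [-0.78, -0.98, 1, 0, 1], [0, 0, 1, 0, 1], [0, 0, 1, 0, 1], [0, 0, 1, 0, 1], [0, 0, 1, 0, 1], [0, 0, 1, 0, 1], [0, 0, 0.8, 0, 1], [0, 0, 0.36, 0, 1], [0, 0, 0, 0, 1]]]}}

```text
t: 5.65
position: [510.2, -21.2, 27.3]
ee_rot: [-0.0, 0.592, 0.806, -0.0]
contact_force: [0.5, 0.1, 0.5]
finger_gap: 0.2
grasp_force: 0.0
```

Emit:
{"api": "play_rows", "payload": {"series": [[[0, 0.2, 0, 0, 1], [0, 0.2, 0, 0, 1], [0, 0.15, 0, 0, 1], [0, 0.1, 0, 0, 1], [0, 0.1, 0, 0, 1], [0, 0.1, 0, 0, 1]]]}}

```text
t: 6.4
position: [530.3, -15.4, 27.1]
ee_rot: [-0.0, 0.592, 0.806, -0.0]
contact_force: [-3.7, -0.8, 2.8]
finger_gap: 0.2
grasp_force: 2.4
```

Emit:
{"api": "play_rows", "payload": {"series": [[[0, 0.08, 0, 0, 1], [0, 0.08, 0, 0, 1], [0, 0.08, 0, 0, 1]]]}}

```text
t: 6.78
position: [535.2, -13.9, 27.0]
ee_rot: [-0.001, 0.593, 0.806, -0.001]
contact_force: [-15.5, -8.4, 8.1]
finger_gap: -0.0
grasp_force: 9.2
```

Emit:
{"api": "play_rows", "payload": {"series": [[[0, 0.08, 0, 0, 1]]]}}

```text
t: 6.9
position: [535.5, -13.8, 26.9]
ee_rot: [-0.001, 0.593, 0.805, -0.003]
contact_force: [-24.6, -13.5, 15.6]
finger_gap: 0.2
grasp_force: 15.6
```

Emit:
{"api": "play_rows", "payload": {"series": [[[0, -0.4, 0, 0, 1], [0, 0, -1, 0, 1], [0, 0, -0.2, 0, 1], [-0.81, 0.58, 0, 0, 1], [-0.81, 0.58, 0, 0, 1], [-0.81, 0.58, 0, 0, 1], [-0.85, 0.58, 0, 0, 1], [0, 0, 1, 0, 1], [0, 0, 0.4, 0, 1], [0, 0, 0, 0, 1]]]}}

```text
t: 8.15
position: [608.2, -76.6, 21.6]
ee_rot: [-0.001, 0.592, 0.806, -0.0]
contact_force: [0.2, 0.3, -0.0]
finger_gap: -0.2
grasp_force: 0.0
```

Emit:
{"api": "play_rows", "payload": {"series": [[[0.3, 0, 0, 0, 1], [0.3, 0, 0, 0, 1], [0.3, 0, 0, 0, 1], [0.2, 0, 0, 0, 1], [0.2, 0, 0, 0, 1]]]}}

```text
t: 8.78
position: [599.5, -46.2, 22.9]
ee_rot: [0.001, 0.593, 0.806, -0.0]
contact_force: [1.3, -6.6, 4.2]
finger_gap: -0.1
grasp_force: 3.1
```

Emit:
{"api": "play_rows", "payload": {"series": [[[0.08, 0, 0, 0, 1], [0.08, 0, 0, 0, 1]]]}}

```text
t: 9.02
position: [598.4, -42.7, 22.8]
ee_rot: [0.001, 0.592, 0.806, -0.0]
contact_force: [1.2, -16.7, 2.3]
finger_gap: -0.2
grasp_force: 8.3
```

Emit:
{"api": "play_rows", "payload": {"series": [[[0.08, 0, 0, 0, 1], [0.06, 0, 0, 0, 1]]]}}

```text
t: 9.28
position: [598.4, -42.5, 23.1]
ee_rot: [0.004, 0.593, 0.805, -0.003]
contact_force: [4.9, -33.6, -0.3]
finger_gap: 0.3
grasp_force: 17.1
```

Emit:
{"api": "play_rows", "payload": {"series": [[[-0.4, 0, 0, 0, 1], [0, 0, -1, 0, 1], [0, 0, -0.2, 0, 1], [0.75, -0.78, 0, 0, 1], [0.75, -0.78, 0, 0, 1], [0.75, -0.78, 0, 0, 1], [0.75, -0.78, 0, 0, 1], [0, 0, 0.8, 0, 1], [0, 0, 0.25, 0, 1], [0, 0, 0, 0, 1]]]}}

```text
t: 10.52
position: [502.8, 0.1, 25.7]
ee_rot: [-0.0, 0.592, 0.806, -0.0]
contact_force: [0.5, 0.1, 0.1]
finger_gap: 0.1
grasp_force: 0.0
```

Emit:
{"api": "play_rows", "payload": {"series": [[[0, 0.4, 0, 0, 1], [0, 0.3, 0, 0, 1], [0, 0.1, 0, 0, 1], [0, 0.1, 0, 0, 1]]]}}

```text
t: 11.02
position: [524.6, 6.8, 26.1]
ee_rot: [-0.0, 0.592, 0.806, -0.0]
contact_force: [0.3, 0.2, 0.1]
finger_gap: -0.4
grasp_force: 0.0
```

Emit:
{"api": "play_rows", "payload": {"series": [[[0, 0.1, 0, 0, 1], [0, 0.08, 0, 0, 1], [0, 0.08, 0, 0, 1]]]}}

```text
t: 11.4
position: [527.9, 8.3, 25.6]
ee_rot: [-0.002, 0.593, 0.806, -0.002]
contact_force: [-19.7, -7.6, 13.7]
finger_gap: 0.3
grasp_force: 12.1
```

Emit:
{"api": "play_rows", "payload": {"series": [[[0, 0.08, 0, 0, 1]]]}}

```text
t: 11.52
position: [528.2, 8.4, 25.5]
ee_rot: [-0.002, 0.593, 0.805, -0.003]
contact_force: [-28.2, -12.5, 21.1]
finger_gap: -0.1
grasp_force: 18.6
```

Emit:
{"api": "play_rows", "payload": {"series": [[[0, -0.4, 0, 0, 1], [0, 0.3, -1, 0, 1], [0, 0.3, -1, 0, 1], [0, 0.3, -1, 0, 1], [0, 0.3, -1, 0, 1], [0, 0.3, -1, 0, 1], [0, 0.2, -1, 0, 1], [0, 0, -0.6, 0, 1], [0, 0, 0, 0, 1], [0, 0, 0, 0, 1]]]}}

```text
t: 12.78
position: [563.3, 19.0, 190.3]
ee_rot: [-0.0, 0.592, 0.806, -0.0]
contact_force: [0.6, -0.0, -0.1]
finger_gap: -0.1
grasp_force: 0.0
```

```bash
python3 - <<'E'
from h import *
s,R=tool();print(s['t'],s['position'].round(1))
c=cam('wrist');im=grab('wrist','w2.png');np.save('w2.npy',np.r_[c[0].ravel(),c[1],c[2]])
x=np.load('jig.npy');C,S=np.cos(x[2]),np.sin(x[2])
P=[(np.r_[C*p[0]-S*p[1]+x[0],S*p[0]+C*p[1]+x[1],p[2]]) for p in [[-86,80,12],[64,80,12],[64,-110,12],[-86,-110,12]]]
u=proj('',P,c);lo=(u.min(0)-8).astype(int);hi=(u.max(0)+8).astype(int);hi[1]=min(hi[1],480)
k=580/(hi[1]-lo[1]);print(lo,hi,k)
cv2.imwrite('pics/w2c.png',cv2.resize(im[lo[1]:hi[1],lo[0]:hi[0]],None,fx=k,fy=k,interpolation=cv2.INTER_CUBIC))
E
```

```text
12.775 [563.3  19.  190.3]
[225 126] [407 327] 2.8855721393034828
```

View pics/w2c.png

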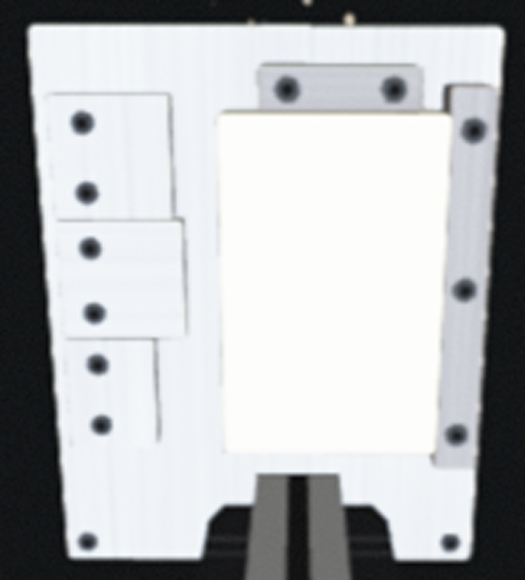

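The tile's top edge now meets the side stop (y≈112) and the fence (x≈450), so it is flush against both. Next, the spacer.

Emit:
{"api": "play_rows", "payload": {"series": [[[-1, -0.42, 0, 0, 1], [-1, -0.42, 0, 0, 1], [-1, -0.42, 0, 0, 1], [-1, -0.42, 0, 0, 1], [-1, -0.42, 0, 0.4, 1], [-1, -0.42, 0, 0, 1], [-1, -0.42, 0, 0, 1], [-1, -0.42, 0, 0, 1], [-1, -0.42, 0, 0, 1], [-1, -0.42, 0, 0, 1]]]}}

```text
t: 14.08
position: [531.7, -251.0, 190.2]
ee_rot: [-0.001, 0.609, 0.793, -0.0]
contact_force: [0.4, -0.5, -0.6]
finger_gap: -0.0
grasp_force: 0.0
```

Emit:
{"api": "play_rows", "payload": {"series": [[[-1, -0.42, 0, 0, 1], [-1, -0.42, 0, 0, 1], [0, 0, 0, 1, 1], [0, 0, 0, 1, 1], [0, 0, 0, 1, 1], [0, 0, 0, 1, 1], [0, 0, 0, 1, 1], [0, 0, 0, 1, 1], [0, 0, 0, 1, 1], [0, 0, 0, 0, 1]]]}}

```text
t: 15.32
position: [524.6, -303.9, 190.4]
ee_rot: [-0.0, 0.853, 0.522, -0.0]
contact_force: [0.9, 0.1, 0.0]
finger_gap: -0.1
grasp_force: 0.0
```

```bash
python3 - <<'E'
from h import *
w=np.load('w2.npy');c=(w[:9].reshape(3,3),w[9:12],w[12:])
U=lambda l:np.array(l,float)/2.8856+[225,126]-.35
P=[[-86,80,12],[64,80,12],[64,-110,12],[-86,-110,12],[-25,55,37],[45,55,37],[45,-55,37],[-25,-55,37]]
uv=U([[28,27],[504,29],[472,559],[70,557],[219,112],[450,113],[435,453],[224,453]])
for i in (range(8),range(4),range(4,8)):
    i=list(i);x,r=fit(P,[(c,i,uv[i])],[566,15,.302]);print('jig',x.round(3),r.round(1).tolist())
    if len(i)==8:np.save('jig.npy',x)
s,R=tool();print(s['t'],s['position'].round(1),R[:2,:2].round(3).tolist(),s['q'].round(2))
c=cam('wrist');im=grab('wrist','w3.png');np.save('w3.npy',np.r_[c[0].ravel(),c[1],c[2]])
p=proj('',[[533,-308,85]],c)[0];print(p)
o=np.clip((p-[100,75]).astype(int),0,[440,330]);print(o);cv2.imwrite('pics/w3c.png',cv2.resize(im[o[1]:o[1]+150,o[0]:o[0]+200],(800,600),interpolation=cv2.INTER_CUBIC))
E
```

```text
jig [5.65928e+02 1.54970e+01 3.02000e-01] [[-0.6, -0.8], [0.4, -1.3], [-0.2, 0.3], [-0.4, 0.8], [-0.8, 0.6], [0.9, 0.4], [0.4, 0.1], [0.2, -0.0]]
jig [5.66248e+02 1.51100e+01 3.02000e-01] [[-0.4, -0.3], [0.6, -0.8], [-0.0, 0.7], [-0.2, 1.2]]
jig [5.6569e+02 1.5689e+01 3.0000e-01] [[-0.9, 0.2], [0.8, 0.1], [0.1, -0.1], [-0.1, -0.3]]
15.325 [ 524.6 -303.9  190.4] [[0.454, 0.891], [0.891, -0.454]] [-0.66  0.42  0.08  1.23  0.    1.38]
[338.67269959 239.24891593]
[238 164]
```

View pics/w3c.png

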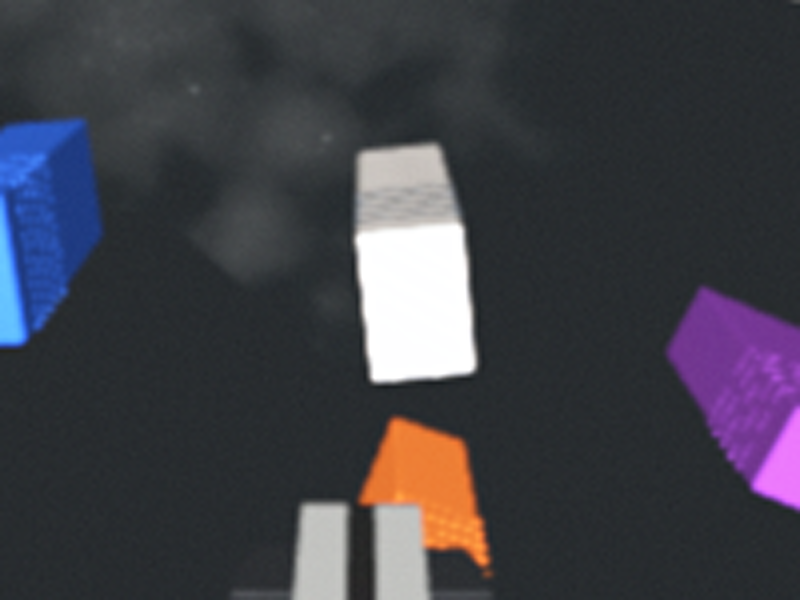

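The spacer's top face has corners (356,236), (463,222), (476,370) and (372,382) in the crop (x4, offset (238,164)). Blue is to the left, purple to the right and orange below, and none of them is in the fingers' way.

```bash
python3 - <<'E'
from h import *
w=np.load('w3.npy');c=(w[:9].reshape(3,3),w[9:12],w[12:])
U=lambda l:np.array(l,float)/4+[238,164]-.4
T=[[-10,15,85],[10,15,85],[10,-15,85],[-10,-15,85]]
x,r=fit(T,[(c,[0,1,2,3],U([[356,236],[463,222],[476,370],[372,382]]))],[533,-308,-.48]);print(x.round(3),np.degrees(x[2]),r.round(1).tolist())
s,R=tool();print('tool delta',R.T@np.r_[x[:2]-s['position'][:2],0], 'ang y', np.degrees(np.arctan2(R[1,1],R[0,1])))
E
```

```text
[ 5.35040e+02 -3.09307e+02 -3.58000e-01] -20.50726486566425 [[0.0, -0.5], [-0.3, 0.1], [-0.1, 0.3], [0.4, -0.0]]
tool delta [-9.20583526e-02  1.17105116e+01 -9.12579146e-03] ang y -26.929966944296943
```

Emit:
{"api": "play_rows", "payload": {"series": [[[0, 0, 0, -1, -0.3], [0, 0, 0, -0.07, -0.3], [-0.06, 0.47, 0, 0, -0.3], [0, 0, 1, 0, -0.3], [0, 0, 1, 0, -0.3], [0, 0, 1, 0, -0.3], [0, 0, 1, 0, -0.3], [0, 0, 1, 0, -0.3], [0, 0, 0.8, 0, -0.3], [0, 0, 0, 0, -0.3]]], "force": 80}}

```text
t: 16.62
position: [535.1, -309.4, 44.7]
ee_rot: [-0.001, 0.823, 0.569, -0.0]
contact_force: [-0.6, -0.3, 0.4]
finger_gap: 55.5
grasp_force: 0.0
```

Emit:
{"api": "play_rows", "payload": {"series": [[[0, 0, 0, 0, 1], [0, 0, 0, 0, 1], [0, 0, 0, 0, 1], [0, 0, 0, 0, 1]]]}}

```text
t: 17.12
position: [535.9, -310.0, 46.9]
ee_rot: [0.001, 0.822, 0.569, 0.0]
contact_force: [0.9, -0.3, 6.0]
finger_gap: 19.4
grasp_force: 78.6
```

Emit:
{"api": "play_rows", "payload": {"series": [[[0, 0, -0.5, 0, 1], [0, 0, -1, 0, 1], [0, 0, -1, 0, 1], [0, 0, -1, -0.3, 1], [0, 0, -1, -1, 1], [0, 0, 0, -1, 1], [0, 0, 0, -1, 1], [0, 0, 0, -1, 1], [0, 0, 0, -1, 1], [0, 0, 0, -1, 1]]]}}

```text
t: 18.38
position: [535.1, -309.4, 159.1]
ee_rot: [-0.0, 0.592, 0.806, -0.0]
contact_force: [0.1, 0.0, -3.7]
finger_gap: 19.3
grasp_force: 78.5
```

Emit:
{"api": "play_rows", "payload": {"series": [[[1, 0.28, 0, 0, 1], [1, 0.28, 0, 0, 1], [1, 0.28, 0, 0, 1], [1, 0.28, 0, 0, 1], [1, 0.28, 0, 0, 1], [1, 0.28, 0, 0, 1], [1, 0.28, 0, 0, 1], [1, 0.28, 0, 0, 1], [1, 0.28, 0, 0, 1], [0.8, 0.28, 0, 0, 1]]]}}

```text
t: 19.62
position: [529.4, -52.9, 158.8]
ee_rot: [0.0, 0.593, 0.805, 0.0]
contact_force: [-0.4, -0.5, -2.5]
finger_gap: 19.1
grasp_force: 78.5
```

Emit:
{"api": "play_rows", "payload": {"series": [[[0.66, 0.15, 0, 0, 1], [0, 0, 0, 0, 1]]]}}

```text
t: 19.88
position: [528.3, -36.7, 158.7]
ee_rot: [-0.0, 0.593, 0.805, 0.0]
contact_force: [-0.2, -0.5, -2.5]
finger_gap: 19.0
grasp_force: 78.5
```

```bash
cat >> h.py <<'E'
def jigpose():
    x=np.load('jig.npy');s,R=tool();C,S=np.cos(x[2]),np.sin(x[2]);d=s['position'][:2]-x[:2]
    print('t',round(float(s['t']),2),'TCP in jig',(C*d[0]+S*d[1]).round(2),(-S*d[0]+C*d[1]).round(2),'z',s['position'][2].round(1),'yaw-jig deg',(np.degrees(np.arctan2(R[1,1],R[0,1])-x[2])).round(2),'tilt',R[:,2].round(3),'F',s['contact_force'].round(1),'gap',s['finger_gap'].round(1),s['grasp_force'].round(0))
E
python3 - <<'E'
from h import *
jigpose()
c=cam('wrist');im=grab('wrist','w4.png')
cv2.imwrite('pics/w4c.png',cv2.resize(im[120:,170:490],(800,900),interpolation=cv2.INTER_CUBIC)[:600])
E
```

```text
Traceback (most recent call last):
  File "h.py", line 26, in jigpose
    print('t',round(float(s['t']),2),'TCP in jig',(C*d[0]+S*d[1]).round(2),(-S*d[0]+C*d[1]).round(2),'z',s['position'][2].round(1),'yaw-jig deg',(np.degrees(np.arctan2(R[1,1],R[0,1])-x[2])).round(2),'tilt',R[:,2].round(3),'F',s['contact_force'].round(1),'gap',s['finger_gap'].round(1),s['grasp_force'].round(0))
                                                                                                                                                                                                                                                                    ^^^^^^^^^^^^^^^^^^^^^
AttributeError: 'float' object has no attribute 'round'
```

Emit:
{"api": "play_rows", "payload": {"series": [[[0, 0, 1, 0, 1], [0, 0, 1, 0, 1], [0, 0, 0.5, 0, 1], [0, 0, 0, 0, 1], [0, 0, 0, 0, 1]]]}}

```text
t: 20.5
position: [529.1, -38.2, 96.8]
ee_rot: [0.001, 0.594, 0.805, 0.0]
contact_force: [-0.4, 0.1, -3.1]
finger_gap: 19.0
grasp_force: 78.5
```

```bash
sed -i "s/s\['finger_gap'\].round(1)/round(float(s['finger_gap']),1)/;s/s\['grasp_force'\].round(0)/round(float(s['grasp_force']))/" h.py
python3 - <<'E'
from h import *
jigpose()
c=cam('wrist');im=grab('wrist','w4.png')
cv2.imwrite('pics/w4c.png',cv2.resize(im[120:360,170:490],(800,600),interpolation=cv2.INTER_CUBIC))
E
```

```text
t 20.5 TCP in jig -51.15 -40.33 z 96.8 yaw-jig deg -0.15 tilt [ 0.001 -0.    -1.   ] F [-0.4  0.1 -3.1] gap 19.0 79
```

View pics/w4c.png

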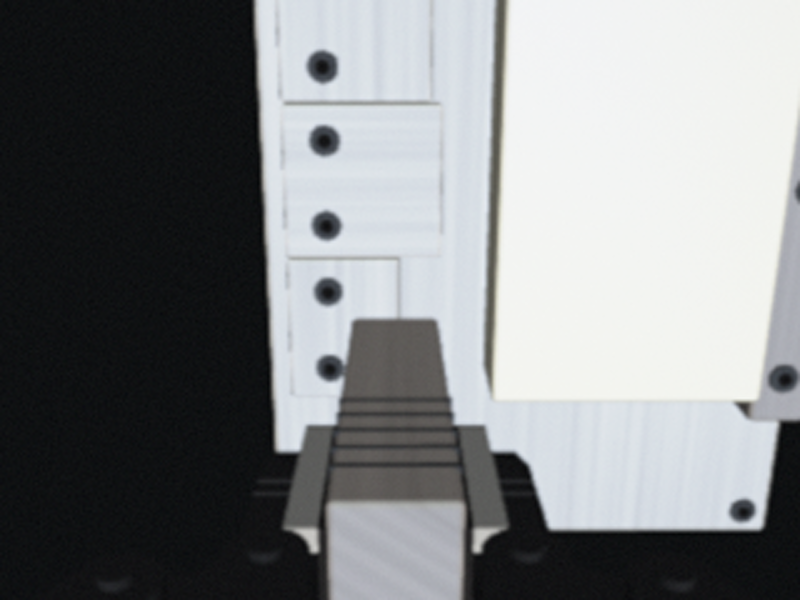

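The crop shows the spacer upright in the fingers, with its bottom edge from x≈352 to 438. The thin block's inner edge is at x≈399 and the tile face at ≈490. I'll lower it just above the block, touch the tile, back off and insert.

Emit:
{"api": "play_rows", "payload": {"series": [[[0, 0, 0.5, 0, 1], [0, 0.2, 0.43, 0, 1], [0, 0.2, 0, 0, 1], [0, 0, 0, 0, 1]]]}}

```text
t: 21.05
position: [538.6, -34.9, 72.7]
ee_rot: [0.0, 0.594, 0.805, 0.0]
contact_force: [0.8, 1.1, -2.4]
finger_gap: 19.1
grasp_force: 78.5
```

Emit:
{"api": "play_rows", "payload": {"series": [[[0, 0.12, 0, 0, 1], [0, 0.06, 0, 0, 1], [0, 0.06, 0, 0, 1]]]}}

```text
t: 21.42
position: [543.7, -33.3, 72.9]
ee_rot: [-0.0, 0.594, 0.805, -0.0]
contact_force: [-6.0, -1.7, 0.2]
finger_gap: 19.2
grasp_force: 78.9
```

Emit:
{"api": "play_rows", "payload": {"series": [[[0, -0.09, 0, 0, 1], [0, 0, 0, 0, 1], [0, 0, 0.1, 0, 1], [0, 0, 0.1, 0, 1], [0, 0, 0.1, 0, 1]]]}}

```text
t: 22.05
position: [541.7, -33.9, 65.0]
ee_rot: [-0.0, 0.594, 0.805, -0.0]
contact_force: [-0.4, -0.9, -3.6]
finger_gap: 19.0
grasp_force: 78.6
```

Emit:
{"api": "play_rows", "payload": {"series": [[[0, 0, 0.08, 0, 1], [0, 0, 0.06, 0, 1]]]}}

```text
t: 22.3
position: [541.7, -33.9, 61.6]
ee_rot: [-0.0, 0.594, 0.805, 0.0]
contact_force: [-0.5, 0.1, -2.3]
finger_gap: 19.1
grasp_force: 78.6
```

Emit:
{"api": "play_rows", "payload": {"series": [[[0, 0, 0.06, 0, 1], [0, 0, 0.05, 0, 1]]]}}

```text
t: 22.55
position: [541.8, -33.9, 59.0]
ee_rot: [0.0, 0.594, 0.805, 0.0]
contact_force: [-0.6, -0.2, -3.8]
finger_gap: 19.0
grasp_force: 78.6
```

Emit:
{"api": "play_rows", "payload": {"series": [[[0, 0, 0.04, 0, 1], [0, 0, 0, 0, 1]]]}}

```text
t: 22.8
position: [541.8, -33.9, 58.9]
ee_rot: [0.0, 0.594, 0.805, 0.0]
contact_force: [-4.4, 0.9, 12.8]
finger_gap: 19.2
grasp_force: 80.7
```

Emit:
{"api": "play_rows", "payload": {"series": [[[0, 0.06, -0.015, 0, 1], [0, 0.06, 0, 0, 1], [0, 0, 0, 0, 1]]]}}

```text
t: 23.18
position: [543.7, -33.4, 58.9]
ee_rot: [-0.0, 0.594, 0.805, -0.001]
contact_force: [-9.7, -1.9, 12.4]
finger_gap: 18.9
grasp_force: 80.8
```

Emit:
{"api": "play_rows", "payload": {"series": [[[0, 0.06, 0, 0, 1], [0, 0, 0, 0, 1]]]}}

```text
t: 23.42
position: [543.9, -33.3, 58.9]
ee_rot: [-0.001, 0.594, 0.805, -0.002]
contact_force: [-16.8, -6.8, 19.5]
finger_gap: 19.1
grasp_force: 81.8
```

```bash
python3 - <<'E'
from h import *
jigpose()
im=grab('wrist','w5.png');b=grab('scene','s5.png');d=grab('side','d5.png')
cv2.imwrite('pics/f.png',np.hstack([cv2.resize(im[60:,200:520],(457,600),interpolation=cv2.INTER_CUBIC),np.vstack([cv2.resize(b[190:262,275:356],(338,300),interpolation=cv2.INTER_CUBIC),cv2.resize(d[230:310,255:345],(338,300),interpolation=cv2.INTER_CUBIC)])]))
jigpose()
E
```

```text
t 23.43 TCP in jig -35.56 -40.04 z 58.9 yaw-jig deg -0.17 tilt [-0.004 -0.002 -1.   ] F [-16.8  -6.8  19.5] gap 19.1 82
t 23.57 TCP in jig -35.53 -40.03 z 58.9 yaw-jig deg -0.17 tilt [-0.003 -0.002 -1.   ] F [-16.5  -6.   20. ] gap 19.3 82
```

View pics/f.png

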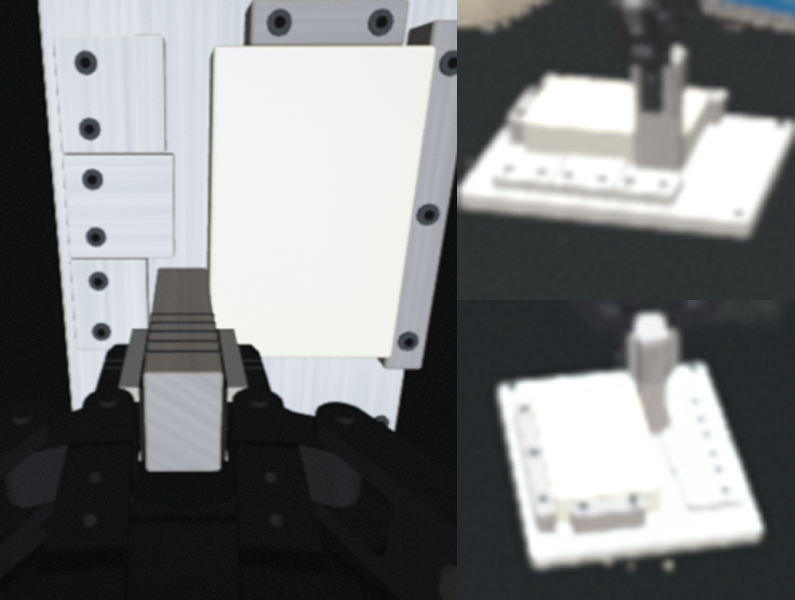

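The spacer stands upright on the bed between the thin block and the tile, pressing at about 18 N. The tile's edges meet the side stop (y≈45) and the fence (x≈433→383), so I'm handing in.

```bash
python3 -c "
from station import job;print(job.close_job())"
```

```text
the job is handed in; nothing more can be done
None
```

The job is handed in: the tile looked flush against the rear fence and side stop in the last pictures, with the spacer gripped upright on the bed in the wide gap (thin block, y = -40 mm), pressing at about 18 N; handed in at about 23.6 s, and no verdict was returned.

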